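# Close a disc case and hold its title strip tucked under the lapped flap

## Robot

A 6-joint arm with a two-finger parallel gripper is mounted at the origin on the work surface. World frame = base frame: x ahead of the robot, y to its left, z up, the work surface at z = 0. Lengths are in mm, angles in rad, forces in N, time in s.
With the tool pointing down it reaches from about 300 to 850 mm from the base axis. Payload 5.4 kg.
Tool frame: the origin (TCP) lies on the centre line of the jaws, within the pads' length; the fingertips stand 11 mm ahead of it and the grasp point (between the pads) lies 8 mm behind it (tcp_to_tips is the distance from the TCP to the fingertips, in mm); z points along the fingers, y is the line along which they close (so a half turn about z gives the same grasp; the last joint's range is limited). The gripper opens to 85 mm and grips with 20 to 120 N. Pads are 22 mm wide; open, the fingers measure 114 mm over their backs; the gripper's body (76 mm by 85 mm) begins 54 mm behind the grasp point. The pads swing forward as they close: fully open they stand 13 mm farther back than shut.
Start: joints at [-1.463, 0.158, 1.597, -0, 1.386, -0.21], TCP at [179.651, -546.198, 242.299] pointing down, gripper open.
Joint ranges: [-2.91, 2.91], [-0.94, 2.29], [0.18, 2.7], [-1.29, 4.43], [0.17, 2.64], [-3, 3]. Speed limits (rad/s): [2.57, 2.57, 3.14, 3.14, 3.14, 3.14].

## Interface

Orientations are given as a 3x3 rotation matrix whose columns are the frame's x, y, z axes.
In Python, from rig import * gives the robot as it stands. The module is installed in compiled form; this text tells all that it offers.
- The arm moves only by the shell command python3 -m pendant 'ROWS' [FORCE]. ROWS is a JSON object whose one key "moves" holds a list of rows, each a list of 7 numbers: the shift along the world's x, y, z in units of 25 mm (1.0 is 25 mm), then the turn, a rotation vector about the world's x, y, z in units of 6 degrees (1.0 is 6 degrees), then the finger opening in mm, from 0 to 85.4. In form: {"moves": [[x, y, z, wx, wy, wz, gripper], ...]}. A call has 1 to 12 rows; each row shifts and turns the commanded pose from where the row before left it; what a row does not reach is not made up. A row lasts 1/12 s, in which the tool goes at most 41.7 mm and 7.16 degrees, less where a joint would pass 70% of its speed; a pose out of reach is approached as far as the arm can. A call is refused whole if a number of a shift passes 1 or a number of a turn 1, either way. A call with a gripper value outside its range is refused whole. The fingers move at their own pace and stop on an object; FORCE is the grip in N (left out, the last holds). Time passes only in rows, so rows that do not move let the fingers close. It gives the time, the measured TCP pose, the force, the opening and the grip force at its end, in the units of the state.
- sense(): the state, without advancing time (a new reading comes with each control period).
- grab_frame(name): name is "scene" or "top"; returns (picture, depth): 400x640x3 uint8, red, green, blue; 400x640 float32, mm along the optical axis (not along the pixel's ray), 0 where there is no reading.
- get_calibration(name): a dict with "fx", "fy", "cx", "cy" (pixels), "rvec" (rotation vector, rad) and "tvec" (3), from world to camera coordinates, as OpenCV has them. Camera axes: x right, y down, z forward; pixel columns grow to the right and rows downward; lengths in mm; the calibration is good to about 2 mm. A picture is of the moment at which its call begins. get_calibration takes no time and is no camera call.
- sign_off(): hands the job in; it is judged then, once.
Trained networks look in the newest picture that a camera, given by its name, has taken for a name from the list of things; names that differ only in an ending like _2 or _b are one class to them, and where a whole thing is asked for, a point or a joint stands for the part that bears it (a point fixed in the world has none). Each returns a list of dicts, best first, with "confidence" (0 to 1); they miss things now and then, are a little off and sometimes report something else, mostly with a low value. They report only what shows in the picture. A call takes as long as a camera call. They do not tell look-alikes from the thing itself.
- recognise(camera, name): "location" ([x, y, z] in mm, in world coordinates, good to about 4 mm: the middle of the surface that is visible of it).
- masks_of(camera, name): "mask" (400x640 bool, what is visible of it).
The state is a dict: "time_s": time; "q": joint angles; "joint_velocities": joint speeds; "tau": joint torques, N m; "eef_pos": TCP position; "eef_rot": TCP orientation; "wrist_force": force on the tool from outside, world axes, zero at the start; "torque": the same for the moment, N m; "width": finger opening in mm; "gripper_force": force on a finger pad.
Only numpy, scipy, OpenCV 4.12 (cv2) and the standard library are available. Lean on these libraries where they do the work, as an engineer would, in place of code of your own. Each camera call takes 0.05 s, during which the arm holds its last target. There are 200 camera calls.

## Task

Close the open disc case by pressing its hinged upper half down until both halves meet edge to edge all round. Then pick up the metal title strip (its rib is the handle) and slide its front edge, centred and square, about 15 mm in under the lapped flap on top of the case without lifting the flap, and press the strip flat on the case with about 10 N. Finish while still gripping the strip and pressing it down, with the case shut, and leave the other things on the table alone.

Things in the scene. Friction and masses are not known exactly. Their poses are not given: they have to be found in the camera images.
- case: lower half of a black plastic disc case on a black rubber mat, fixed to the table: open tray 180 mm (x, depth) by 200 mm (y, width), 30 mm high. Origin at the centre of its underside, on the table; x points from the front edge (robot side) to the hinge edge, z up. Closed, the whole case is 48 mm high and its top is a level plane
- lid (a joint): hinge of the case's upper half, a black shell 180 x 200 mm, 18 mm high. Hinge line along y at case x = +90 mm, z = 30 mm. 0 rad = closed, halves edge to edge; grows as the front rises: at angle a a lid point (d in front of and h above the hinge when closed) is at case x = 90 - d cos a + h sin a, z = 30 + d sin a + h cos a. Stiff, stays where left; 2 to 5 N down near the front moves it
- lid_front (a point): middle of the front edge of the upper half's top surface (180 mm in front of the hinge line, 18 mm above it when closed); moves with the upper half. Good place to push: 20 to 40 mm behind this edge
- mouth (a point): point on the top surface of the upper half, straight below the middle of the flap's front edge (closed: case frame x = +25 mm, y = 0, z = 48 mm); moves with the upper half. x points in under the flap, y along the flap's edge, z out of the surface. The flap's underside is 7 mm above the surface here
- flap (a joint): hinge of the lapped flap, a grey plate on the upper half's top: 50 mm deep (x), 130 mm wide (y), 2.5 mm thick, 7 mm open gap below. Front edge (to the case's front) has a turned-up lip about 6 mm further out and higher; far edge hinged on a low block. 0 rad = lying down; grows as the front is lifted (0.1 rad = 5 mm). Light, closes by itself
- strip: dark metal title strip, loose, 120 g: flat plate 65 mm (x) by 100 mm (y), 4 mm thick, with an upright rib on it 10 mm thick (x), 70 mm long (y), its middle at x = -22.5 mm, its top 30 mm above the plate's underside. Origin at the centre of the plate's underside; z up, x points from the rib to the plain front edge that goes under the flap. Lies flat on the table, rib up
- strip_edge (a point): middle of the strip's plain front edge, on the underside (strip frame x = +32.5 mm)
- strip_rib (a point): middle of the top of the strip's rib (strip frame x = -22.5 mm, z = 30 mm)
- cartridge: bystander: loose grey game cartridge lying flat, 78 x 60 x 14 mm, origin at the centre of its underside
- stack: bystander: loose stack of four disc cases, 135 x 190 mm, 60 mm high, origin at the centre of its underside
- bin: bystander: loose blue plastic bin, 120 x 200 mm, 70 mm high, empty, origin at the centre of its underside
Mind the look-alikes: they are no part of the job. Several things have the shape of the strip; the one meant has the colours described above.

How it is judged:
By the outcome, as a careful person would: the job done as asked, in the order asked, and still so for the second after the job is handed in, while the arm keeps its last pose, push and grip.
It also fails if it takes over 51 s, if anything falls off the work surface, if the arm or the gripper's body presses on something with over 40 N, if the wrist force passes 120 N, or if a joint passes its speed limit or range.

## Working session

There is one attempt and no reset: what is moved stays moved. The work goes in short steps, Python scripts to look and compute and a shell command to move; the robot and the scene stay as the last step left them, time stands still between calls to the robot, and variables do not carry over. Pictures are saved under pics/ and viewed, at most 10 in all, crops included, and the job is handed in when it is done.

```bash
mkdir -p pics; cat > h.py <<'E'
from rig import *
import numpy as np, cv2
def cam(n):
    c=get_calibration(n); K=np.array([[c['fx'],0,c['cx']],[0,c['fy'],c['cy']],[0,0,1.]])
    return K,cv2.Rodrigues(np.array(c['rvec'],float))[0],np.array(c['tvec'],float).reshape(3)
def cloud(n,d):
    K,R,t=cam(n); v,u=np.mgrid[:d.shape[0],:d.shape[1]]
    P=np.stack([(u-K[0,2])/K[0,0]*d,(v-K[1,2])/K[1,1]*d,d],-1)
    W=(P-t)@R; W[d<=0]=np.nan
    return W
def shot(n,f=None):
    p,d=grab_frame(n)
    if f: cv2.imwrite('pics/'+f,p[:,:,::-1])
    return p,d,cloud(n,d)
def px(n,P):
    K,R,t=cam(n); c=R@np.array(P,float)+t; c=K@c; return (c[:2]/c[2]).round(0)
E
python3 - <<'E'
from h import *
for n in ('scene','top'):
    p,d,W=shot(n,n+'1.png'); np.savez(n+'1.npz',p=p,W=W)
    for k in ('case','lid','lid_front','mouth','flap','strip','strip_edge','strip_rib','cartridge','stack','bin'):
        for r in recognise(n,k)[:4]: print(n,k,np.round(r['location']),round(r['confidence'],2),px(n,r['location']))
s=sense();print(s['time_s'],s['eef_rot'],s['wrist_force'],s['width'])
E
```

```text
scene case [631. 105.  84.] 0.84 [330. 235.]
scene case [670.  70.  80.] 0.67 [312. 239.]
scene lid [633.  84. 110.] 0.67 [323. 226.]
scene lid_front [629.  88. 114.] 0.58 [326. 225.]
scene mouth [632.  83. 107.] 0.91 [323. 226.]
scene flap [672.  69.  79.] 0.8 [311. 239.]
scene flap [ 478. -326.   12.] 0.42 [255. 180.]
scene strip [ 570. -462.    6.] 0.86 [210. 181.]
scene strip [ 393. -180.    0.] 0.79 [302. 184.]
scene strip [ 514. -158.    4.] 0.57 [285. 203.]
scene strip [384. 127.   4.] 0.57 [378. 214.]
scene strip_edge [ 573. -469.    9.] 0.81 [207. 180.]
scene strip_edge [ 516. -157.    6.] 0.79 [285. 203.]
scene strip_edge [386. 128.   5.] 0.79 [378. 214.]
scene strip_edge [ 398. -186.    1.] 0.58 [300. 184.]
scene strip_rib [360. -40.   4.] 0.69 [340. 193.]
scene strip_rib [ 395. -182.    2.] 0.67 [301. 184.]
scene strip_rib [ 568. -460.    1.] 0.64 [211. 182.]
scene strip_rib [ 512. -155.    3.] 0.55 [286. 203.]
scene cartridge [ 478. -325.   15.] 0.65 [255. 179.]
scene stack [600. 414.  59.] 0.63 [432. 280.]
scene bin [631.  84. 109.] 0.72 [324. 226.]
scene bin [ 672. -28
[... 475 characters left out ...]

top strip_edge [ 377. -188.    2.] 0.58 [379. 265.]
top strip_edge [ 549. -475.    0.] 0.56 [477. 202.]
top strip_edge [370. 122.   4.] 0.56 [268. 270.]
top strip_rib [ 558. -474.    6.] 0.9 [477. 199.]
top strip_rib [369. 115.   6.] 0.82 [270. 271.]
top strip_rib [368. -38.   4.] 0.77 [325. 270.]
top strip_rib [ 382. -191.    7.] 0.69 [380. 264.]
top cartridge [ 467. -336.   15.] 0.71 [431. 232.]
top stack [560. 395.  56.] 0.64 [163. 203.]
top bin [ 690. -286.    2.] 0.75 [409. 154.]
1.2 [[ 9.49925702e-01  3.12475857e-01 -3.01539876e-06]
 [ 3.12475857e-01 -9.49925702e-01  1.03006715e-06]
 [-2.54253367e-06 -1.92072657e-06 -1.00000000e+00]] [0.55125026 0.45633255 0.18577087] 85.5312825619494
```

View pics/scene1.png

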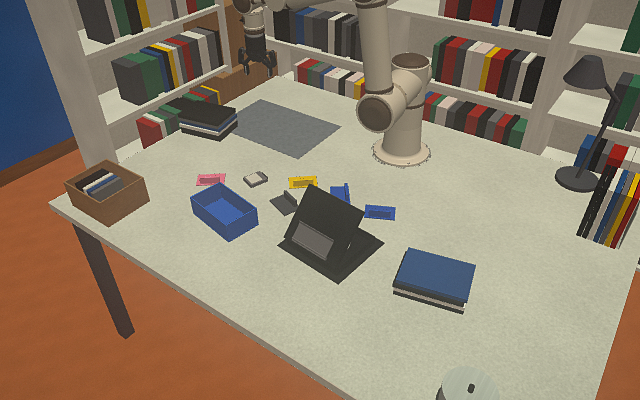

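View pics/top1.png

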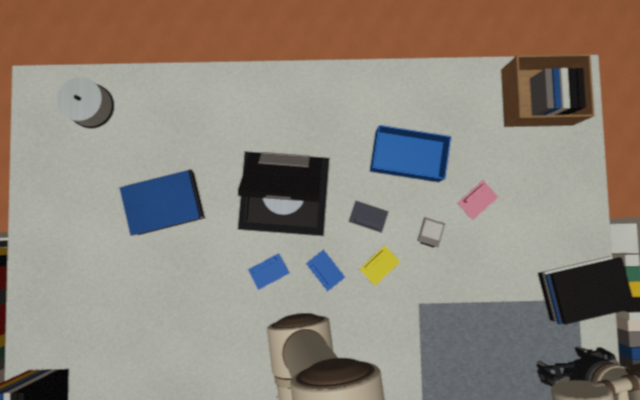

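The dark strip is at top px (369,216), beside the case (240–328, 152–235). The lid is raised and the hinge is at the far edge. The pink, yellow and blue strips are look-alikes. Next I measure the poses.

```bash
cat > m.py <<'E'
from h import *
def strip(W,p,n,c=(514,-158)):
    m=(np.hypot(W[...,0]-c[0],W[...,1]-c[1])<75)&(p.max(-1)<110)&(W[...,2]<45)&(W[...,2]>-8)
    k=cv2.connectedComponentsWithStats(m.astype(np.uint8))
    i=1+np.argmax(k[2][1:,4]); m=k[1]==i; Q=W[m]; z=Q[:,2]
    rib=Q[z>24]; pl=Q[z<12]
    print(n,'n',len(Q),'z',np.percentile(z,[5,25,50,75,95]).round(1),'rect all',cv2.minAreaRect(Q[:,:2].astype(np.float32)))
    print('  plate mean',pl.mean(0).round(1),'rib',len(rib),rib.mean(0).round(1) if len(rib) else '')
    if len(rib)>3: print('  rib rect',cv2.minAreaRect(rib[:,:2].astype(np.float32)))
    for th in (8,):print('  plate rect',cv2.minAreaRect(pl[:,:2].astype(np.float32)))
if __name__=='__main__':
    for n in ('scene','top'):
        z=np.load(n+'1.npz');p,W=z['p'],z['W']; strip(W,p,n)
        g=(np.abs(W[...,0]-400)<60)&(np.abs(W[...,1]-30)<40)&(p.min(-1)>150); print('  table z',np.nanmedian(W[g][:,2]))
        m=(np.abs(W[...,0]-610)<170)&(np.abs(W[...,1]-75)<160)&(p.max(-1)<140)&(W[...,2]>12)
        m=m.astype(np.uint8);k=cv2.connectedComponentsWithStats(m);i=1+np.argmax(k[2][1:,4]);Q=W[k[1]==i]
        print('  case zs',np.percentile(Q[:,2],[1,10,50,90,99]).round(0))
        r=Q[(Q[:,2]>22)&(Q[:,2]<38)]; print('  rim rect',cv2.minAreaRect(r[:,:2].astype(np.float32)), cv2.minAreaRect(Q[:,:2].astype(np.float32)))
        h=Q[Q[:,2]>60]; A=np.c_[h[:,:2],np.ones(len(h))]
        for _ in range(4):
            co=np.linalg.lstsq(A,h[:,2],rcond=None)[0];e=h[:,2]-A@co;k=np.abs(e)<4;print('   plane',co.round(3),len(h),np.std(e).round(1));h=h[k];A=A[k]
        print('  slope dir yaw',np.degrees(np.arctan2(-co[1],-co[0])).round(1),'tilt',np.degrees(np.arctan(np.hypot(*co[:2]))).round(1))
        t=Q[Q[:,2]>np.percentile(Q[:,2],99)-12];print('  top edge',t[t[:,1].argmin()].round(0),t[t[:,1].argmax()].round(0),Q[:,2].max().round(0))
E
python3 m.py
```

```text
scene n 397 z [-1.   1.6  3.6  7.3 27.8] rect all ((517.9720458984375, -160.82167053222656), (106.15727233886719, 65.21142578125), 68.80266571044922)
  plate mean [ 522.1 -159.     3. ] rib 44 [ 498.1 -150.5   27.9]
  rib rect ((496.6029052734375, -151.1074981689453), (65.96053314208984, 13.833542823791504), 69.96778869628906)
  plate rect ((522.5533447265625, -160.43495178222656), (104.19010925292969, 66.2326889038086), 75.51270294189453)
  table z -1.1378801195771606
  case zs [ 14.  39. 102. 160. 174.]
  rim rect ((590.8326416015625, 81.9433364868164), (193.9751739501953, 193.02737426757812), 84.248046875) ((594.5419311523438, 76.9615478515625), (207.33656311035156, 201.2870635986328), 84.29381561279297)
   plane [-9.6200e-01  7.9000e-02  7.1158e+02] 3510 6.6
   plane [-9.64000e-01  7.90000e-02  7.12853e+02] 1656 2.3
   plane [-9.65000e-01  8.00000e-02  7.13176e+02] 1613 2.2
   plane [-9.65000e-01  8.00000e-02  7.13369e+02] 1594 2.2
  slope dir yaw -4.7 tilt 44.1
  top edge [558. -21. 169.] [586. 181. 172.] 178.0
top n 752 z [-0.3  2.3  4.2  6.4 30.2] rect all ((515.7642211914062,
[... 264 characters left out ...]
e rect ((515.7642211914062, -163.00360107421875), (97.88320922851562, 61.88380432128906), 69.60175323486328)
  table z -0.31378762691071344
  case zs [ 26.  60. 119. 170. 176.]
  rim rect ((530.9900512695312, 79.0436782836914), (199.8812255859375, 69.90821075439453), 84.53350830078125) ((593.2898559570312, 72.94393920898438), (200.34945678710938, 194.86383056640625), 84.45697021484375)
   plane [-9.38000e-01  9.30000e-02  6.95229e+02] 3385 5.8
   plane [-9.41000e-01  9.50000e-02  6.97442e+02] 1590 2.3
   plane [-9.40000e-01  9.60000e-02  6.96941e+02] 1535 2.2
   plane [-9.400e-01  9.500e-02  6.965e+02] 1507 2.1
  slope dir yaw -5.8 tilt 43.4
  top edge [568. -24. 167.] [570. 175. 165.] 181.0
```

```bash
python3 - <<'E'
import cv2,numpy as np
a=cv2.resize(cv2.imread('pics/scene1.png')[165:290,220:400],None,fx=4,fy=4,interpolation=3)
cv2.imwrite('pics/c1.png',a[:,:720]); 
b=cv2.resize(cv2.imread('pics/top1.png')[140:245,230:400],None,fx=4.5,fy=4.5,interpolation=3);cv2.imwrite('pics/c2.png',b)
E
```

```text
(no output)
```

View pics/c2.png

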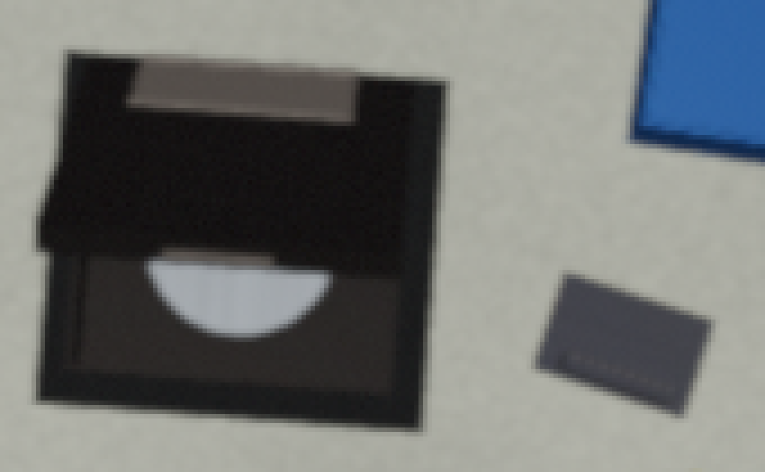

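Measured poses, using the top camera:
- **Case:** centre about (586, 74), yaw −5.6°. The lid is open about 0.76 rad.
- **Strip:** yaw about −19.7°, rib centre about (494, −156).

I move above the lid with the gripper shut, turning the tool on the way.

```bash
python3 -m pendant '{"moves":[[0.6,1,0,0,0,0.72,0],[0.6,1,0,0,0,0.72,0],[0.6,1,0,0,0,0.72,0],[0.6,1,0,0,0,0.72,0],[0.6,1,0,0,0,0.72,0],[0.6,1,0,0,0,0.72,0],[0.6,1,0,0,0,0.72,0],[0.6,1,0,0,0,0.72,0],[0.6,1,0,0,0,0.72,0],[0.6,1,0,0,0,0.72,0],[0.6,1,0,0,0,0.72,0],[0.6,1,0,0,0,0.72,0]]}' 20
python3 -m pendant '{"moves":[[0.6,1,0,0,0,0,0],[0.6,1,0,0,0,0,0],[0.6,1,0,0,0,0,0],[0.6,1,0,0,0,0,0],[0.6,1,0,0,0,0,0],[0.6,1,0,0,0,0,0],[0.6,1,0,0,0,0,0],[0.6,1,0,0,0,0,0],[0.6,1,0,0,0,0,0],[0.6,1,0,0,0,0,0],[0.6,1,0,0,0,0,0],[0.6,1,0,0,0,0,0]]}'
```

```text
time_s: 2.2
eef_pos: [360.2, -244.9, 242.5]
eef_rot: [[0.338, 0.941, 0.0], [0.941, -0.338, -0.0], [-0.0, 0.001, -1.0]]
wrist_force: [0.4, 0.2, -0.5]
width: 0.3
gripper_force: 0.0
time_s: 3.2
eef_pos: [540.3, 55.2, 242.4]
eef_rot: [[0.341, 0.94, 0.0], [0.94, -0.341, -0.0], [-0.0, 0.0, -1.0]]
wrist_force: [0.2, -0.3, 0.9]
width: 0.1
gripper_force: 0.0
```

```bash
python3 -m pendant '{"moves":[[0.7,0.4,0,0,0,0,0],[0.7,0.4,-0.4,0,0,0,0],[0,0,-1,0,0,0,0],[0,0,-0.8,0,0,0,0],[0,0,-0.4,0,0,0,0],[0,0,-0.2,0,0,0,0],[0,0,-0.2,0,0,0,0]]}'
python3 - <<'E'
from h import *
p,d,W=shot('scene','s2.png')
a=cv2.resize(cv2.imread('pics/s2.png')[130:290,220:420],None,fx=4,fy=3.7,interpolation=3);cv2.imwrite('pics/c3.png',a[:,:800])
E
```

```text
time_s: 3.78
eef_pos: [575.2, 73.6, 167.8]
eef_rot: [[0.341, 0.94, 0.002], [0.94, -0.341, -0.0], [0.0, 0.002, -1.0]]
wrist_force: [0.4, 0.6, 2.2]
width: -0.2
gripper_force: 0.9
```

View pics/c3.png

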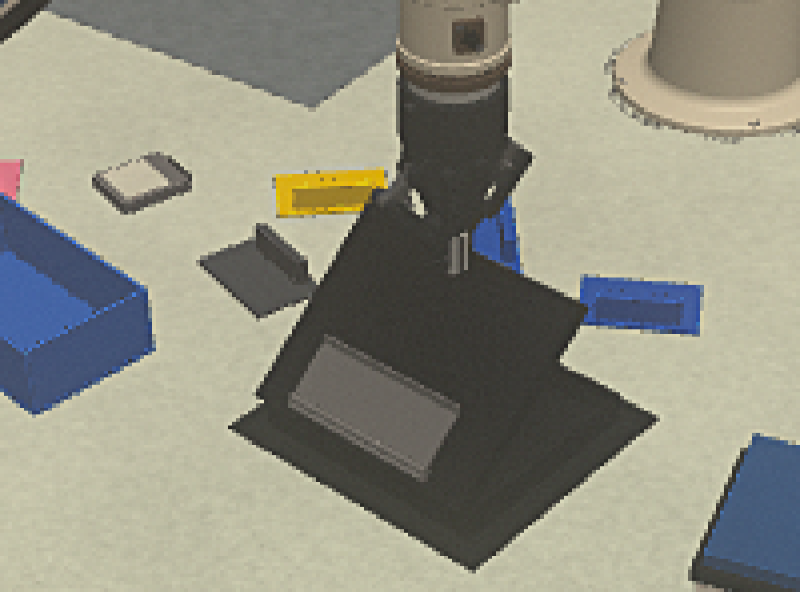

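Px (455,250) shows the shut fingertips touching the lid near its front edge. I push along the arc.

```bash
python3 -m pendant '{"moves":[[-0.25,0.025,-0.3,0,0,0,0],[-0.25,0.025,-0.3,0,0,0,0],[-0.25,0.025,-0.3,0,0,0,0],[-0.25,0.025,-0.3,0,0,0,0],[-0.16,0.016,-0.33,0,0,0,0],[-0.16,0.016,-0.33,0,0,0,0],[-0.16,0.016,-0.33,0,0,0,0],[-0.16,0.016,-0.33,0,0,0,0]]}'
python3 -m pendant '{"moves":[[-0.08,0.01,-0.36,0,0,0,0],[-0.08,0.01,-0.36,0,0,0,0],[-0.08,0.01,-0.36,0,0,0,0],[0,0,-0.2,0,0,0,0]]}'
```

```text
time_s: 4.5
eef_pos: [533.0, 78.0, 103.3]
eef_rot: [[0.341, 0.94, -0.001], [0.94, -0.341, 0.0], [-0.0, -0.001, -1.0]]
wrist_force: [-0.9, 0.5, 1.5]
width: 0.0
gripper_force: 0.7
time_s: 4.83
eef_pos: [526.5, 78.8, 70.5]
eef_rot: [[0.341, 0.94, -0.002], [0.94, -0.341, 0.0], [-0.001, -0.002, -1.0]]
wrist_force: [-0.8, 0.6, 1.0]
width: 0.2
gripper_force: 0.7
```

```bash
python3 -m pendant '{"moves":[[0,0,-0.12,0,0,0,0],[0,0,-0.12,0,0,0,0],[0,0,-0.12,0,0,0,0],[0,0,-0.06,0,0,0,0],[0,0,0,0,0,0,0]]}'
```

```text
time_s: 5.25
eef_pos: [527.8, 78.6, 61.6]
eef_rot: [[0.341, 0.94, 0.0], [0.94, -0.341, -0.0], [0.0, 0.0, -1.0]]
wrist_force: [0.2, 0.2, -0.4]
width: -0.1
gripper_force: 0.0
```

```bash
python3 -m pendant '{"moves":[[0,0,-0.06,0,0,0,0],[0,0,-0.06,0,0,0,0],[0,0,-0.06,0,0,0,0],[0,0,0,0,0,0,0],[0,0,0,0,0,0,0]]}'
```

```text
time_s: 5.67
eef_pos: [528.0, 78.6, 58.9]
eef_rot: [[0.341, 0.94, 0.0], [0.94, -0.341, -0.0], [-0.0, 0.0, -1.0]]
wrist_force: [-6.1, 0.1, 13.6]
width: -0.1
gripper_force: 6.4
```

The lid is down: 13.6 N with the tips at z = 47.9. I back off and measure again.

```bash
python3 -m pendant '{"moves":[[0,0,0.5,0,0,0,0],[0,0,1,0,0,0,0],[0,-0.5,1,0,0,0,0],[-0.3,-1,0.8,0,0,0,20],[-0.3,-1,0,0,0,0,40],[-0.3,-1,0,0,0,0,40],[-0.3,-1,0,0,0,0,40],[-0.2,-1,0,0,0,0,40],[0,-0.5,0,0,0,0,40],[0,0,0,0,0,0,40]]}'
python3 - <<'E'
from h import *; import m
s=sense();e=np.array(s['eef_pos']);print(e,s['width'])
C=np.array([586,74.]);th=np.radians(-5.6);R2=np.array([[np.cos(th),-np.sin(th)],[np.sin(th),np.cos(th)]])
for n in ('scene','top'):
    p,d,W=shot(n,n+'3.png'); np.savez(n+'3.npz',p=p,W=W); print(n,'tcp px',px(n,e))
    m.strip(W,p,n)
    q=(W[...,:2]-C)@R2
    t=(np.abs(q[...,0])<110)&(np.abs(q[...,1])<120)&(W[...,2]>41)&(W[...,2]<75)
    t=t.astype(np.uint8);k=cv2.connectedComponentsWithStats(t);t=k[1]==1+np.argmax(k[2][1:,4])
    Q=W[t]; print(' lid top z',np.percentile(Q[:,2],[2,20,50,80,98]).round(1),cv2.minAreaRect(Q[:,:2].astype(np.float32)))
    A=np.c_[Q[:,:2]-C,np.ones(len(Q))];k=Q[:,2]<53;print(' plane',np.linalg.lstsq(A[k],Q[k,2],rcond=None)[0].round(3))
    g=t&(p.mean(-1)>60)&(np.abs(q[...,0])<95);k=cv2.connectedComponentsWithStats(g.astype(np.uint8));g=k[1]==1+np.argmax(k[2][1:,4])
    F=W[g];print(' flap',len(F),F.mean(0).round(1),cv2.minAreaRect(F[:,:2].astype(np.float32)),np.percentile(q[g],[1,50,99],axis=0).round(1).tolist())
    for nm in ('mouth','flap','strip'):
        for r in recognise(n,nm)[:2]: print('  ',nm,np.round(r['location']),round(r['confidence'],2))
b=cv2.resize(cv2.imread('pics/top3.png')[130:250,230:400],None,fx=4.5,fy=4.5,interpolation=3);cv2.imwrite('pics/c4.png',b)
E
```

```text
time_s: 6.5
eef_pos: [493.1, -73.5, 140.5]
eef_rot: [[0.344, 0.939, 0.001], [0.939, -0.344, -0.001], [-0.0, 0.002, -1.0]]
wrist_force: [0.2, 0.2, 1.1]
width: 39.8
gripper_force: 0.0
[493.05327615 -73.54780944 140.4538749 ] 39.84999579495339
scene tcp px [308. 176.]
scene n 409 z [-1.3  1.4  3.6  7.5 28.7] rect all ((518.5069580078125, -157.89523315429688), (108.09838104248047, 64.99642944335938), 70.15753936767578)
  plate mean [ 521.4 -157.2    3. ] rib 45 [ 499.  -146.4   28.5]
  rib rect ((497.1297607421875, -148.25888061523438), (66.9040298461914, 14.860811233520508), 68.71822357177734)
  plate rect ((518.5069580078125, -157.89523315429688), (108.09838104248047, 64.99642944335938), 70.15753936767578)
 lid top z [42.3 45.3 47.8 54.7 60.1] ((587.047119140625, 77.12081909179688), (205.11289978027344, 186.71218872070312), 84.52131652832031)
 plane [2.0000e-03 1.0000e-03 4.6844e+01]
 flap 1762 [605.3  82.   50.8] ((591.6007690429688, 79.69733428955078), (197.85385131835938, 177.98049926757812), 84.57340240478516) [[-79.6, -88.3], [31.6, 10.8], [91.4, 101.2]]
   mouth [606.  89.  45.] 
[... 249 characters left out ...]
12), 84.97762298583984)
  plate mean [ 522.5 -214.4    3.5] rib 0 
  plate rect ((521.7449340820312, -214.97325134277344), (3.6980040073394775, 13.827346801757812), 84.97762298583984)
 lid top z [43.  46.2 48.6 54.8 60.9] ((585.8233032226562, 73.88690185546875), (200.28326416015625, 181.14488220214844), 84.31915283203125)
 plane [2.0000e-03 0.0000e+00 4.7645e+01]
 flap 1180 [637.7  69.8  56.7] ((638.8663330078125, 70.40575408935547), (135.34779357910156, 68.10113525390625), 84.49848937988281) [[19.6, -64.6], [51.9, 0.9], [85.7, 67.1]]
   mouth [586.  82.  48.] 0.57
   mouth [ 690. -284.    3.] 0.23
   flap [634.  71.  60.] 0.75
   strip [377. -42.   1.] 0.91
   strip [ 556. -476.    2.] 0.87
```

View pics/c4.png

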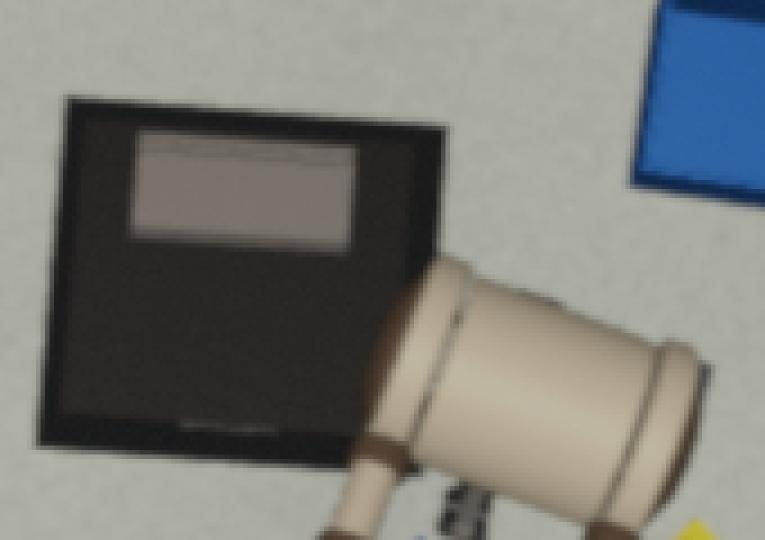

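The lid is closed and its top is level. The top camera puts the case centre at (585.8, 73.9), yaw −5.65°, with the flap lip at case x ≈ 19.6. Next is the strip grasp.

```bash
python3 -m pendant '{"moves":[[0.02,-0.8,0,0,0,0,40],[0.02,-0.8,0,0,0,0,40],[0.02,-0.8,-0.3,0,0,0,40],[0.02,-0.8,-0.7,0,0,0,40],[0,0,-1,0,0,0,40],[0,0,-1,0,0,0,40],[0,0,-1,0,0,0,40],[0,0,-0.5,0,0,0,40],[0,0,-0.3,0,0,0,40],[0,0,0,0,0,0,40]]}' 30
```

```text
time_s: 7.73
eef_pos: [493.6, -150.3, 18.1]
eef_rot: [[0.341, 0.94, -0.003], [0.94, -0.341, 0.002], [0.001, -0.003, -1.0]]
wrist_force: [-0.0, 0.2, 0.3]
width: 40.0
gripper_force: 0.0
```

```bash
python3 -m pendant '{"moves":[[0,0,0,0,0,0,20],[0,0,0,0,0,0,14],[0,0,0,0,0,0,10],[0,0,0,0,0,0,5],[0,0,0,0,0,0,0],[0,0,0,0,0,0,0]]}' 30
```

```text
time_s: 8.23
eef_pos: [495.9, -151.9, 21.3]
eef_rot: [[0.341, 0.94, 0.003], [0.94, -0.341, -0.001], [-0.0, 0.003, -1.0]]
wrist_force: [0.8, 1.2, 6.1]
width: 9.3
gripper_force: 31.9
```

```bash
python3 -m pendant '{"moves":[[0,0,0,0,0,0,0],[0,0,0.3,0,0,0,0],[0,0,0.8,0,0,0,0],[0,0,1,0,0,0,0],[0,0.5,1,0,0,0.3,0],[0.2,1,0.3,0,0,0.4,0],[0.2,1,0,0,0,0.4,0],[0.2,1,0,0,0,0.4,0],[0.2,1,0,0,0,0.4,0],[0.2,1,0,0,0,0.3,0],[0.1,1,0,0,0,0.2,0],[0,1,0,0,0,0,0]]}' 60
python3 -m pendant '{"moves":[[0,1,0,0,0,0,0],[0,1,0,0,0,0,0],[0,0.7,0,0,0,0,0],[0,0,0,0,0,0,0],[0,0,0,0,0,0,0]]}'
cat > k.py <<'E'
from h import *
import sys
tag=sys.argv[1]
s=sense();e=np.array(s['eef_pos']);E=np.array(s['eef_rot']);print(e.round(1),s['wrist_force'],s['width'],'toolyaw',np.degrees(np.arctan2(E[1,1],E[0,1])).round(2))
C=np.array([585.8,73.9]);th=np.radians(-5.65);R2=np.array([[np.cos(th),-np.sin(th)],[np.sin(th),np.cos(th)]])
print('tcp case',((e[:2]-C)@R2).round(1))
for n in ('scene','top'):
    p,d,W=shot(n,n+tag+'.png'); np.savez(n+tag+'.npz',p=p,W=W)
    zb=e[2]-21.3   # underside of the strip, expected
    q=(W[...,:2]-e[:2])@R2; 
    m=(q[...,0]>-22)&(q[...,0]<75)&(np.abs(q[...,1])<70)&(np.abs(W[...,2]-zb-4)<7)
    m=m.astype(np.uint8);k=cv2.connectedComponentsWithStats(m)
    if k[0]>1:
        i=1+np.argmax(k[2][1:,4]);M=k[1]==i;Q=W[M];qq=q[M]
        f=qq[:,0]>22
        print(n,len(Q),'z',np.percentile(Q[:,2],[5,50,95]).round(1),cv2.minAreaRect(Q[:,:2].astype(np.float32)),'case-frame rel tcp',np.percentile(qq,[1,99],axis=0).round(1).tolist(),'front y',np.percentile(qq[f,1],[1,99]).round(1),'px',np.argwhere(M).min(0),np.argwhere(M).max(0))
        A=np.c_[qq,np.ones(len(qq))];print('  tilt',np.linalg.lstsq(A,Q[:,2],rcond=None)[0].round(3))
E
python3 k.py 4
python3 - <<'E'
import cv2,numpy as np
a=cv2.resize(cv2.imread('pics/scene4.png')[140:290,220:400],None,fx=2.2,fy=3,interpolation=3)
b=cv2.resize(cv2.imread('pics/top4.png')[130:280,230:400],None,fx=2.2,fy=3,interpolation=3)
cv2.imwrite('pics/c5.png',np.hstack([a,b]))
E
```

```text
time_s: 9.23
eef_pos: [522.0, 37.4, 105.0]
eef_rot: [[0.096, 0.995, -0.0], [0.995, -0.096, 0.0], [-0.0, -0.0, -1.0]]
wrist_force: [0.8, 0.3, -1.3]
width: 8.4
gripper_force: 58.8
time_s: 9.65
eef_pos: [521.6, 104.1, 104.7]
eef_rot: [[0.095, 0.995, -0.001], [0.995, -0.095, -0.0], [-0.0, -0.001, -1.0]]
wrist_force: [1.4, -0.4, -1.0]
width: 8.6
gripper_force: 58.8
[521.6 104.1 104.7] [ 1.40629695 -0.37973493 -1.0273865 ] 8.57184949488261 toolyaw -5.44
tcp case [-66.9  23.8]
scene 454 z [82.4 86.1 89.9] ((544.917236328125, 101.30313110351562), (104.097900390625, 67.20984649658203), 85.7104263305664) case-frame rel tcp [[-8.7, -49.9], [56.4, 49.4]] front y [-49.4  49.3] px [206 326] [231 365]
  tilt [-1.100e-02  4.000e-03  8.651e+01]
top 38 z [83.9 87.4 89.9] ((537.6688842773438, 48.577972412109375), (5.524582862854004, 63.68790817260742), 86.39102935791016) case-frame rel tcp [[-10.4, -55.5], [53.3, -49.9]] front y [-55.4 -49.9] px [196 290] [220 293]
  tilt [-1.4000e-02 -2.3500e-01  7.4929e+01]
```

View pics/c5.png

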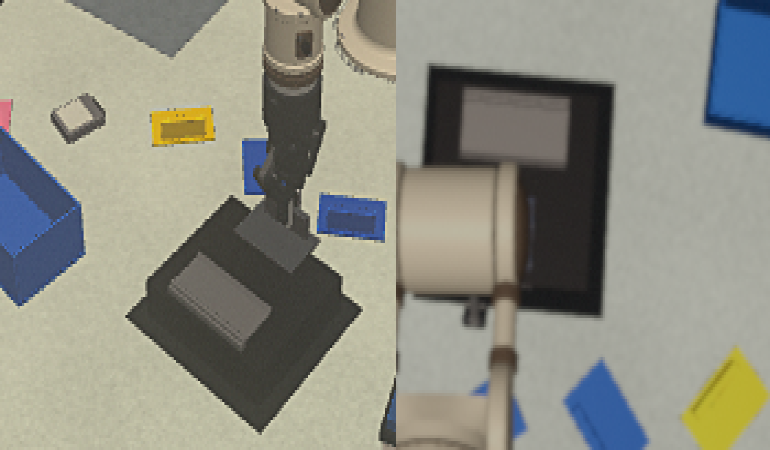

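The strip is in the grip, square and level, with its underside at z ≈ 83. It sits about 24 mm too far in +y. I recentre, lower it, and compare strip and flap in the same picture.

```bash
python3 -m pendant '{"moves":[[-0.05,-0.5,-0.2,0,0,0,0],[-0.05,-0.45,-0.3,0,0,0,0],[0,0,0,0,0,0,0],[0,0,0,0,0,0,0]]}'
cat > f.py <<'E'
from h import *
import sys
C=np.array([585.8,73.9]);th=np.radians(-5.65);R2=np.array([[np.cos(th),-np.sin(th)],[np.sin(th),np.cos(th)]])
def flat(n,z):
    K,R,t=cam(n); v,u=np.mgrid[:400,:640]; ray=np.stack([(u-K[0,2])/K[0,0],(v-K[1,2])/K[1,1],np.ones_like(u)],-1)@R
    o=-R.T@t; return o[:2]+ray[...,:2]*((z-o[2])/ray[...,2])[...,None]
def quad(n,p,z,box,lo,hi,lab):
    # box in case frame (x0,x1,y0,y1); pixels whose mean brightness is in lo..hi
    q=(flat(n,z)-C)@R2; b=p.astype(float).mean(-1)
    m=(q[...,0]>box[0])&(q[...,0]<box[1])&(q[...,1]>box[2])&(q[...,1]<box[3])&(b>lo)&(b<hi)
    k=cv2.connectedComponentsWithStats(cv2.morphologyEx(m.astype(np.uint8),cv2.MORPH_OPEN,np.ones((2,2)))); M=k[1]==1+np.argmax(k[2][1:,4]); Q=q[M]
    r=cv2.minAreaRect(Q.astype(np.float32)); print(n,lab,M.sum(),'rect',np.round(r[0],1),np.round(r[1],1),round(r[2],2),'pct',np.percentile(Q,[1,99],axis=0).round(1).tolist(),'b',np.percentile(b[M],[5,50,95]))
    return Q
if __name__=='__main__':
    s=sense();e=np.array(s['eef_pos']);print(e.round(1),np.round(s['wrist_force'],1),'tcp case',((e[:2]-C)@R2).round(1))
    zb=e[2]-21.3
    for n in ('scene','top'):
        p,d,W=shot(n,n+sys.argv[1]+'.png'); np.savez(n+sys.argv[1]+'.npz',p=p,W=W)
        quad(n,p,57.5,(8,95,-85,85),84 if n=='scene' else 70,160,'flap')
        if n=='scene': 
            b=p.astype(float).mean(-1);q=(flat(n,zb+4)-C)@R2
            for x in (-40,-20,-15):
                i=np.argmin(np.hypot(q[...,0]-x,q[...,1]-20));print('b at',x,b.flat[i],end=' ')
            Q=quad(n,p,zb+4,(-75,10,-75,75),56,84,'strip')
E
python3 f.py 5
```

```text
time_s: 10.08
eef_pos: [518.8, 78.4, 91.3]
eef_rot: [[0.1, 0.995, -0.002], [0.995, -0.1, 0.0], [-0.0, -0.002, -1.0]]
wrist_force: [0.3, 0.2, -1.0]
width: 8.4
gripper_force: 58.8
[518.8  78.4  91.3] [ 0.3  0.2 -1. ] tcp case [-67.1  -2.1]
scene flap 675 rect [53.9  9.1] [130.1  68.7] 89.98 pct [[20.3, -53.7], [87.5, 72.6]] b [ 78.66666667 104.33333333 110.33333333]
b at -40 82.0 b at -20 83.33333333333333 b at -15 83.66666666666667 scene strip 552 rect [-30.5   8.2] [ 83.8 143.2] 0.04 pct [[-70.1, -61.9], [11.0, 78.6]] b [56.66666667 61.         84.33333333]
top flap 1133 rect [49.7 -2. ] [ 63.6 132.1] 0.11 pct [[18.4, -66.8], [80.8, 62.5]] b [ 66.73333333 111.33333333 113.        ]
```

```bash
python3 - <<'E'
from f import *
e=np.array(sense()['eef_pos']);zb=e[2]-21.3
p=np.load('scene5.npz')['p'];W=np.load('scene5.npz')['W']
quad('scene',p,zb+4,(-75,5,-75,75),74,95,'strip')
b=p.astype(float).mean(-1)
q=(W[...,:2]-C)@R2
m=(np.abs(W[...,2]-zb-4)<6)&(q[...,0]>-60)&(q[...,0]<5)&(np.abs(q[...,1])<75)&(b>70);Q=q[m];print('cloud strip',len(Q),cv2.minAreaRect(Q.astype(np.float32)),np.percentile(Q,[1,99],axis=0).round(1).tolist())
f=Q[Q[:,0]>-35];print(' front part y',np.percentile(f[:,1],[1,99]))
m=(W[...,2]>52)&(W[...,2]<68)&(q[...,0]>10)&(q[...,0]<90)&(np.abs(q[...,1])<85)&(b>90);Q=q[m];print('cloud flap',len(Q),cv2.minAreaRect(Q.astype(np.float32)),np.percentile(Q,[1,99],axis=0).round(1).tolist(),W[m][:,2].mean())
for n in('top',):
    p=np.load('top5.npz')['p'];W=np.load('top5.npz')['W'];q=(W[...,:2]-C)@R2;b=p.astype(float).mean(-1)
    m=(np.abs(W[...,2]-zb-4)<8)&(q[...,0]>-80)&(q[...,0]<8)&(np.abs(q[...,1])<85);
    k=cv2.connectedComponentsWithStats(m.astype(np.uint8))
    for i in range(1,k[0]):
        M=k[1]==i
        if M.sum()>8: print('top comp',M.sum(),W[M][:,2].mean().round(1),b[M].mean().round(0),np.percentile(q[M],[1,99],axis=0).round(1).tolist())
    # flap edges along y in top at mid depth
    g=(flat('top',57.5)-C)@R2
    r=[(b.flat[np.argmin(np.hypot(g[...,0]-50,g[...,1]-y))].round(),y) for y in range(-76,80,4)];print([x for x in r if abs(abs(x[1])-66)<12])
a=cv2.imread('pics/scene5.png')[185:275,265:385];cv2.imwrite('pics/c6.png',cv2.resize(a,None,fx=6,fy=6,interpolation=3))
E
```

```text
scene strip 361 rect [-39.7   5. ] [62.6 98.5] 1.27 pct [[-66.9, -43.2], [-9.3, 52.9]] b [62. 83. 86.]
cloud strip 330 ((-34.643882751464844, -1.9689598083496094), (100.65036010742188, 50.3358268737793), 89.94288635253906) [[-59.6, -50.6], [-11.7, 46.1]]
 front part y [-48.952292    45.71023516]
cloud flap 633 ((52.44399642944336, 3.0652542114257812), (133.94236755371094, 65.80292510986328), 89.57735443115234) [[20.8, -60.0], [83.3, 67.1]] 56.817393905178974
[(np.float64(36.0), -76), (np.float64(36.0), -72), (np.float64(40.0), -68), (np.float64(92.0), -64), (np.float64(109.0), -60), (np.float64(112.0), -56), (np.float64(112.0), 56), (np.float64(112.0), 60), (np.float64(91.0), 64), (np.float64(63.0), 68), (np.float64(36.0), 72), (np.float64(38.0), 76)]
```

View pics/c6.png

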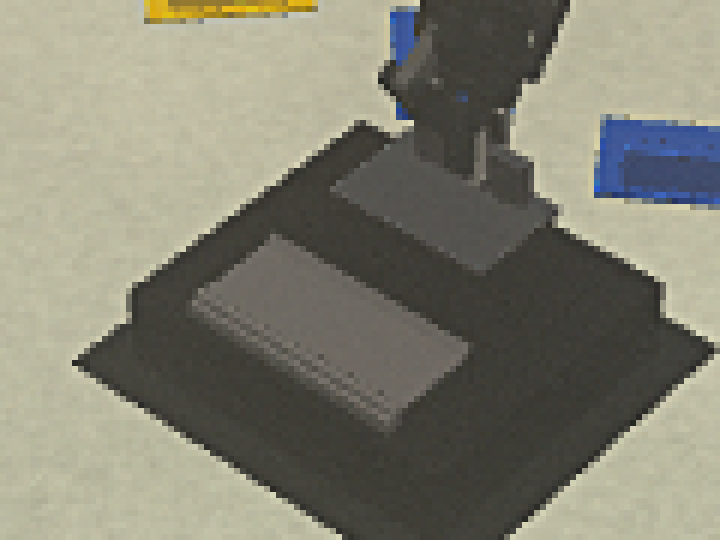

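In the same picture, the strip (centre y ≈ −2, squareness within about 1°) sits roughly 4.7 mm short of the flap's centre in +y. I shift it, lower to the lid, touch lightly, and re-measure at flap height.

```bash
python3 -m pendant '{"moves":[[0.02,0.19,-0.2,0,0,0,0],[0,0,-0.3,0,0,0,0],[0,0,-0.2,0,0,0,0],[0,0,-0.08,0,0,0,0],[0,0,-0.04,0,0,0,0],[0,0,0,0,0,0,0],[0,0,0,0,0,0,0]]}'
```

```text
time_s: 10.77
eef_pos: [520.3, 84.7, 71.9]
eef_rot: [[0.097, 0.995, 0.0], [0.995, -0.097, -0.0], [0.0, 0.0, -1.0]]
wrist_force: [0.2, -0.2, -0.8]
width: 8.7
gripper_force: 58.8
```

```bash
python3 -m pendant '{"moves":[[0,0,-0.04,0,0,0,0],[0,0,0,0,0,0,0],[0,0,-0.02,0,0,0,0],[0,0,0,0,0,0,0]]}'
```

```text
time_s: 11.1
eef_pos: [520.2, 84.6, 70.3]
eef_rot: [[0.097, 0.995, 0.0], [0.995, -0.097, -0.0], [-0.0, 0.0, -1.0]]
wrist_force: [-0.1, 1.0, -1.5]
width: 8.4
gripper_force: 58.8
```

```bash
python3 -m pendant '{"moves":[[0,0,-0.04,0,0,0,0],[0,0,0,0,0,0,0],[0,0,-0.02,0,0,0,0],[0,0,0,0,0,0,0],[0,0,0,0,0,0,0]]}'; cat > g.py <<'E'
from f import *
tag=sys.argv[1]; s=sense();e=np.array(s['eef_pos']);zb=48.
print(e.round(1),np.round(s['wrist_force'],1),'tcp case',((e[:2]-C)@R2).round(1))
for k in range(3):
    n='scene'; p,d,W=shot(n,n+tag+'.png')
    quad(n,p,57.5,(8,98,-85,85),90,160,'flap'); quad(n,p,zb+4,(-75,5,-75,75),72,95,'strip')
    b=p.astype(float).mean(-1); q=(W[...,:2]-C)@R2
    for lab,m in (('strip',(np.abs(W[...,2]-zb-4)<7)&(q[...,0]>-60)&(q[...,0]<5)&(np.abs(q[...,1])<75)&(b>70)&(b<92)),('flap',(W[...,2]>52)&(W[...,2]<68)&(q[...,0]>10)&(q[...,0]<90)&(np.abs(q[...,1])<85)&(b>90))):
        Q=q[m];r=cv2.minAreaRect(Q.astype(np.float32));print(' cloud',lab,len(Q),np.round(r[0],1),np.round(r[1],1),round(r[2],1),np.percentile(Q,[1,99],axis=0).round(1).tolist())
E
python3 g.py 6
```

```text
time_s: 11.52
eef_pos: [520.4, 84.6, 69.3]
eef_rot: [[0.097, 0.995, 0.0], [0.995, -0.097, -0.0], [-0.0, 0.0, -1.0]]
wrist_force: [-2.8, 0.9, 5.0]
width: 8.7
gripper_force: 59.7
[520.4  84.6  69.3] [-2.8  0.9  5. ] tcp case [-66.2   4.2]
scene flap 598 rect [49.6  8.9] [ 59.4 129.7] 0.04 pct [[20.8, -53.7], [79.2, 72.0]] b [ 85.95       104.16666667 108.        ]
scene strip 378 rect [-39.9  10.5] [64.9 99.1] 1.35 pct [[-69.6, -37.7], [-9.2, 58.7]] b [60.         82.         86.33333333]
 cloud strip 335 [-34.    3.9] [51.2 98.9] 0.0 [[-58.9, -44.2], [-11.1, 51.8]]
 cloud flap 632 [51.9  3.7] [132.9  66.6] 89.8 [[20.3, -59.6], [83.5, 66.5]]
scene flap 596 rect [49.6  8.9] [ 59.3 129.7] 0.04 pct [[21.0, -53.8], [79.2, 72.0]] b [ 85.83333333 104.33333333 108.        ]
scene strip 377 rect [-39.9  10.5] [64.9 99.1] 1.35 pct [[-69.6, -37.7], [-9.2, 58.7]] b [59.86666667 82.         86.        ]
 cloud strip 337 [-34.9   3.1] [ 49.7 105.2] 0.5 [[-59.0, -44.5], [-11.4, 53.2]]
 cloud flap 628 [51.4  2.9] [ 66.2 132.4] 1.3 [[20.9, -60.9], [83.5, 67.0]]
scene flap 598 rect [49.6  8.9] [ 59.4 129.7] 0.04 pct [[20.7, -53.7], [79.2, 72.0]] b [ 85.23333333 104.         108.05      ]
scene strip 378 rect [-39.9  10.5] [64.9 99.1] 1.35 pct [[-69.6, -37.7], [-9.0, 58.9]] b [58.95       82.         86.38333333]
 cloud strip 336 [-34.4   1.8] [102.7  50.2] 89.8 [[-59.4, -44.8], [-10.1, 52.1]]
 cloud flap 636 [52.3  2.6] [132.1  65.1] 89.9 [[20.4, -59.5], [83.3, 67.2]]
```

Contact is at TCP z = 69.3, as expected, and the strip is centred to within about 1 mm. I check squareness by fitting the front edges.

```bash
cat > y.py <<'E'
from f import *
p=cv2.imread('pics/scene6.png')[...,::-1]
b=cv2.GaussianBlur(p.astype(np.float32).mean(-1),(3,3),0)
K,R,t=cam('scene')
def proj(q,z):
    w=np.c_[q@R2.T+C,np.full(len(q),z)]; c=(w@R.T+t)@K.T; return (c[:,:2]/c[:,2:]).astype(np.float32)
def edge(z,ys,x0,x1,lab,ax):
    out=[]
    for y in ys:
        xs=np.arange(x0,x1,.25); q=np.c_[xs,np.full(len(xs),y)] if ax==0 else np.c_[np.full(len(xs),y),xs]
        uv=proj(q,z); v=cv2.remap(b,uv[:,:1],uv[:,1:],1)[:,0]; g=np.abs(np.gradient(v)); out.append(xs[g.argmax()])
    out=np.array(out);k=np.polyfit(ys,out,1);r=out-np.polyval(k,ys);g=np.abs(r)<2.5;k=np.polyfit(np.array(ys)[g],out[g],1);print(lab,'median',np.median(out),'slope deg',np.degrees(np.arctan(k[0])).round(2),g.sum(),len(out))
edge(52,list(range(-30,52,2)),-25,6,'strip front',0)
edge(52,list(range(-30,-12,2)),-50,-25,'strip right',1)
edge(52,list(range(-35,-12,2)),48,72,'strip left',1)
edge(57.5,list(range(-45,65,2)),10,35,'flap lip',0)
edge(57.5,list(range(30,70,2)),-70,-40,'flap right',1)
edge(57.5,list(range(30,70,2)),60,90,'flap left',1)
edge(48,list(range(-80,80,4)),80,110,'case back',0)
E
python3 y.py
```

```text
strip front median -9.5 slope deg 0.25 41 41
strip right median -45.5 slope deg -1.31 9 9
strip left median 54.5 slope deg 0.83 12 12
flap lip median 18.25 slope deg 0.18 55 55
flap right median -60.5 slope deg 0.39 20 20
flap left median 69.5 slope deg 0.13 20 20
case back median 80.625 slope deg -0.47 17 40
```

Strip and flap agree: centres both at 4.5 mm and slopes within 0.1°. I raise 1.5 mm and slide in about 50 mm along case x.

```bash
python3 -m pendant '{"moves":[[0,0,0.06,0,0,0,0],[0,0,0,0,0,0,0],[0.25,-0.025,0,0,0,0,0],[0.25,-0.025,0,0,0,0,0],[0.25,-0.025,0,0,0,0,0],[0.25,-0.025,0,0,0,0,0],[0.2,-0.02,0,0,0,0,0],[0,0,0,0,0,0,0],[0,0,0,0,0,0,0]]}'
```

```text
time_s: 12.42
eef_pos: [550.4, 81.6, 70.2]
eef_rot: [[0.097, 0.995, -0.0], [0.995, -0.097, 0.0], [-0.0, -0.0, -1.0]]
wrist_force: [-0.0, -0.1, -1.7]
width: 8.6
gripper_force: 58.8
```

```bash
python3 -m pendant '{"moves":[[0.16,-0.016,0,0,0,0,0],[0.16,-0.016,0,0,0,0,0],[0.16,-0.016,0,0,0,0,0],[0,0,0,0,0,0,0]]}';python3 -m pendant '{"moves":[[0.16,-0.016,0,0,0,0,0],[0.16,-0.016,0,0,0,0,0],[0.02,0,0,0,0,0,0],[0,0,0,0,0,0,0],[0,0,0,0,0,0,0]]}'
```

```text
time_s: 12.75
eef_pos: [563.1, 80.3, 70.6]
eef_rot: [[0.097, 0.995, 0.001], [0.995, -0.097, -0.0], [0.0, 0.001, -1.0]]
wrist_force: [-0.1, 0.2, -1.4]
width: 8.3
gripper_force: 58.8
time_s: 13.17
eef_pos: [570.6, 79.7, 70.2]
eef_rot: [[0.097, 0.995, -0.0], [0.995, -0.097, 0.0], [0.0, -0.0, -1.0]]
wrist_force: [0.4, 0.7, -0.4]
width: 8.4
gripper_force: 58.8
```

```bash
python3 -m pendant '{"moves":[[0,0,-0.03,0,0,0,0],[0,0,-0.03,0,0,0,0],[0,0,-0.02,0,0,0,0],[0,0,0,0,0,0,0],[0,0,0,0,0,0,0],[0,0,0,0,0,0,0]]}'; python3 -m pendant '{"moves":[[0,0,0,0,0,0,0],[0,0,0,0,0,0,0]]}'
```

```text
time_s: 13.67
eef_pos: [570.7, 79.7, 69.3]
eef_rot: [[0.097, 0.995, -0.0], [0.995, -0.097, -0.0], [-0.0, -0.0, -1.0]]
wrist_force: [-3.8, -0.2, 6.8]
width: 8.3
gripper_force: 59.9
time_s: 13.83
eef_pos: [570.6, 79.7, 69.3]
eef_rot: [[0.097, 0.995, -0.0], [0.995, -0.097, -0.0], [-0.0, -0.0, -1.0]]
wrist_force: [-4.0, 0.5, 6.4]
width: 8.8
gripper_force: 59.9
```

```bash
python3 -m pendant '{"moves":[[0,0,-0.02,0,0,0,0],[0,0,0,0,0,0,0],[0,0,0,0,0,0,0],[0,0,0,0,0,0,0]]}'; python3 - <<'E'
from f import *
p,d,W=shot('scene','scene7.png'); q=(W[...,:2]-C)@R2; b=p.astype(float).mean(-1)
m=(W[...,2]>50)&(W[...,2]<72)&(q[...,0]>25)&(q[...,0]<85)&(np.abs(q[...,1]-3)<60)&(b>90)
A=np.c_[q[m],np.ones(m.sum())];print('flap now',m.sum(),np.linalg.lstsq(A,W[m][:,2],rcond=None)[0].round(3))
W5=np.load('scene5.npz')['W'];q5=(W5[...,:2]-C)@R2;p5=np.load('scene5.npz')['p'].mean(-1);m=(W5[...,2]>50)&(W5[...,2]<72)&(q5[...,0]>25)&(q5[...,0]<85)&(np.abs(q5[...,1]-3)<60)&(p5>90)
A=np.c_[q5[m],np.ones(m.sum())];print('flap before',m.sum(),np.linalg.lstsq(A,W5[m][:,2],rcond=None)[0].round(3))
a=cv2.imread('pics/scene7.png')[180:280,260:390];cv2.imwrite('pics/c7.png',cv2.resize(a,None,fx=6,fy=5.8,interpolation=3))
E
```

```text
time_s: 14.17
eef_pos: [570.7, 79.7, 69.3]
eef_rot: [[0.096, 0.995, -0.0], [0.995, -0.096, -0.0], [-0.0, -0.0, -1.0]]
wrist_force: [-5.5, 0.4, 9.1]
width: 8.6
gripper_force: 60.4
flap now 549 [1.0000e-03 2.0000e-03 5.6441e+01]
flap before 547 [-6.0000e-03  1.0000e-03  5.6782e+01]
```

View pics/c7.png

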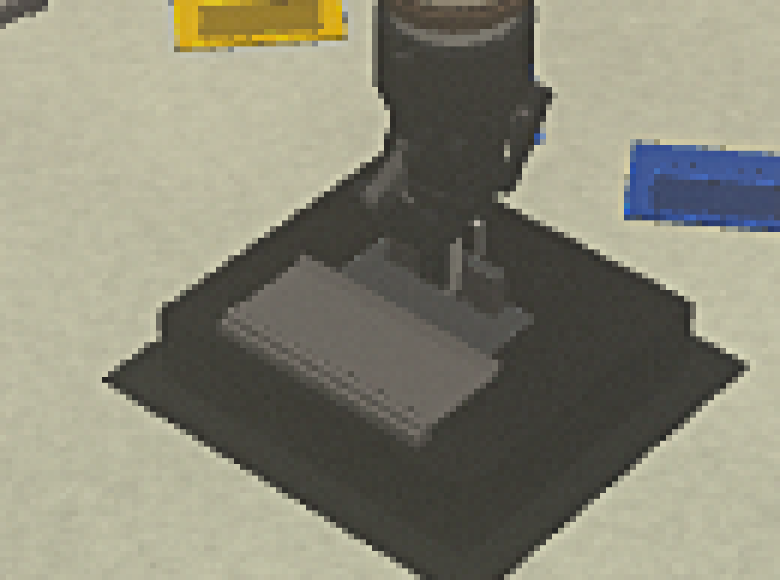

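The front edge is under the flap, near px (300–500, 260–370). The flap is level as before, insertion is about 14.5–16 mm, and the press is about 10 N. I hand in.

```bash
python3 -c "
from rig import *
print(sense()['wrist_force']); print(sign_off())"
```

```text
[-5.21484652 -0.44342248  9.90703561]
the job is handed in; nothing more can be done
None
```

I handed the job in at about 14 s: the case is shut, the strip is centred and square about 15 mm in under the flap, which did not lift, and the arm is still gripping it and pressing down with about 10 N; the verdict was not shown.

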